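Read the button logger in the milk drawer

ROBOT

A 6-joint arm with a two-finger parallel gripper is mounted at the origin on the work surface. World frame = base frame: x ahead of the robot, y to its left, z up, the work surface at z = 0. Lengths are in m, angles in rad, forces in N, time in s.
With the tool pointing down it reaches from about 0.35 to 0.775 m from the base axis. Payload 7.3 kg.
Tool frame: the origin (TCP) lies on the centre line of the jaws, within the pads' length; the fingertips stand tip_reach ahead of it and the grasp point (between the pads) lies 6 mm ahead of it (tip_reach is the distance from the TCP to the fingertips, in m); x points along the fingers, y is the direction in which the jaws open and shut, and the axes are right-handed (so a half turn about x gives the same grasp; the last joint's range is limited). The gripper opens to 92 mm and grips with 3 to 60 N. Pads are 19 mm wide; open, the fingers measure 130 mm over their backs; the gripper's body (75 mm by 190 mm) begins 47 mm behind the grasp point.
Start: joints at [-1.361, 0.342, 1.524, -0, 1.275, -0.146], TCP at [0.183, -0.492, 0.252] pointing down, gripper open.
Joint ranges: [-2.53, 2.53], [-0.77, 2.02], [0.04, 2.7], [-1, 4.14], [0.28, 2.66], [-3.11, 3.11]. Speed limits (rad/s): [2.57, 2.57, 3.14, 3.14, 3.14, 3.14].

INTERFACE

Orientations are given as [roll, pitch, yaw] about the fixed x, y, z axes, in that order (R = Rz(yaw) Ry(pitch) Rx(roll)).
In Python, from cell import observe, read_camera, get_calibration, hand_in, tip_reach gives the robot as it stands. The module is installed in compiled form; this text tells all that it offers.
- The arm moves only by the shell command python3 -m crank 'ROWS' [FORCE]. ROWS is JSON, a list of rows, each an object of numbers: "fingers": the opening, from -1 (shut) to 1 (fully open); "tx", "ty", "tz": the shift along the tool's x, y, z in units of 40 mm (1.0 is 40 mm); "roll": the turn about the tool's x in units of 10 degrees (1.0 is 10 degrees). In form: [{"fingers": .., "tx": .., "ty": .., "tz": .., "roll": ..}, ...]. A call has exactly 8 rows; each row is the pose to reach, as a shift and turn from the pose commanded when the call began, along the tool's axes at that moment; what a row does not reach only later rows make up. A row lasts 1/8 s, in which the tool goes at most 62.5 mm and 10.7 degrees, less where a joint would pass 70% of its speed; a pose out of reach is approached as far as the arm can. A call with a gripper value outside its range is refused whole. The fingers move at their own pace and stop on an object; FORCE is the grip in N (left out, the last holds). Time passes only in rows, so rows that repeat a pose let the fingers close, or fill a call up. It gives the time, the measured TCP pose, the force and the opening at its end, in the units of the state.
- observe(): the state, without advancing time (a new reading comes with each control period).
- read_camera(name): name is "scene" or "top" or "wrist"; returns (picture, depth): 400x640x3 uint8, red, green, blue; 400x640 float32, m along the optical axis (not along the pixel's ray), 0 where there is no reading.
- get_calibration(name): a dict with "vertical_fov" (degrees; the focal length in pixels is half the picture's height over the tangent of half this angle, whatever the lens; pixels are square), "cx", "cy" (the principal point, pixels), "pose" (4x4, takes a point from camera to world coordinates); the wrist camera has in their place "T_tool_cam" (4x4, takes a point from camera to tool coordinates, whose origin is the TCP and whose axes are the tool frame's). Camera axes: x right, y down, z forward; pixel columns grow to the right and rows downward; lengths in m; the calibration is good to about 2 mm. A picture is of the moment at which its call begins: read the wrist's pose just before it. get_calibration takes no time and is no camera call.
- hand_in(): hands the job in, once; it reports no verdict.
The state is a dict: "time": time; "qpos": joint angles; "qvel": joint speeds; "joint_efforts": joint torques, N m; "tool_pos": TCP position; "tool_rot": TCP orientation; "contact_force": force on the tool from outside, world axes, zero at the start; "torque": the same for the moment, N m; "opening": finger opening in m.
Only numpy, scipy, OpenCV 4.12 (cv2) and the standard library are available. Lean on these libraries where they do the work, as an engineer would, in place of code of your own. Each camera call takes 0.05 s, during which the arm holds its last target. There are 200 camera calls.

TASK

Pull the left drawer of the bench-top cool unit out to its stop, then take the reader wand out of its stand and hold it upright with its tip centred flat on the steel logger button on the lid of the one bottle that carries it, pressing gently so that the wand's sprung head is about half-way in and never pressing hard. Finish while still holding the wand there, with nothing let go or put back; the bottles stay standing in the drawer, the right drawer stays shut, and everything else on the bench is left alone.

Things in the scene. Friction and masses are not known exactly. Their poses are not given: they have to be found in the camera images.
- drawer_left (a joint): left-hand drawer (as the robot faces it) of a low white bench-top cool unit 500 wide, 330 deep, 210 high; two drawers side by side. Value in m: 0 shut, grows as the drawer comes out, 0.160 at its stop. Sliding friction about 2.5 N, no spring; stays where it is left. Front panel 224 wide, 146 high, 18 thick, its top edge 19 below the unit's top
- drawer_left_handle (a point): middle of the left drawer's level steel bar handle: 12 mm diameter, 140 long, axis 45 in front of the drawer front (39 free behind the bar), 168 above the bench, 42 below the unit's top; posts 58 either side of the middle. Turns with the unit: x axis points into the unit (the drawer pulls out along -x), y along the bar, z up
- drawer_right (a joint): the right-hand drawer, the same outside; it stays shut. Value in m: 0 shut, 0.160 fully out
- cool_unit: the cool unit's casing, fixed, its front to the robot; origin under the middle of the casing's front edge, x axis from front to back, z up. The drawer fronts stand 0 to 18 in front of the origin, the left drawer's middle line 117.5 to the +y side of it, the bar handle's axis 63 in front
- logger_bottle: capped round milk bottle, 51 mm diameter, 0.15 kg, the only one with a steel button logger on its lid; lid 41 mm diameter, top 92 above the origin at the underside's middle; z up. Stands loose in one of the six cells (which one varies) of the left drawer's front two rows, row centres 37 and 107 behind the front panel's back, columns 66.5 apart; dividers 45 high, drawer floor 52 above the bench
- logger_top (a point): centre of the logger's flat top face: a bare steel disc of 18 mm diameter standing 6 proud of the lid, 98 above the bottle's underside, 150 above the bench; it faces straight up
- wand: reader wand, 160 long, 0.1 kg, round, tip down in its stand. Origin: tip face with the head out; z axis from tip to handle end. From the tip: sprung brass head 14 mm diameter to 12, steel neck 20 mm to 54, black collar 34 mm to 60, white handle 26 mm to 152, black end cap to 160. Grip it about 112 from the tip. It sits 54 deep in the stand's tube, collar on the rim: draw it out 60 along its axis
- wand_tip (a point): centre of the flat face of the wand's sprung head; moves with the head and turns with the wand (z axis from tip to handle)
- wand_head (a joint): how far the wand's sprung head is pushed in, m: 0 fully out, 0.010 bottomed. The spring gives about 1 N at the start and 4.5 N at the end of its travel (350 N/m); 5 mm is half-way, about 2.8 N
- stand: the wand's grey desk stand, fixed to the bench: base 105 by 85, 20 high, with a leaning tube of 42 mm outside and 24 mm inside diameter, its rim's centre 83 above the bench. Origin under the base; the tube leans 0.26 rad to its -x side, which faces the robot to within 0.4 rad
- spare_bottle: bystander: an ordinary capped milk bottle (51 mm diameter, 92 high) on the bench in front of the right drawer; origin at the middle of its underside
- marker: bystander: marker pen 135 long, 15 mm diameter, lying on the bench; origin at its middle on the bench
- cap_tray: bystander: low white tray 130 by 100, 30 high, with spare lids; origin under its middle
- label_roll: bystander: roll of blank labels 80 mm diameter, 50 high; origin under its middle
- gel_bottle: bystander: clear pump bottle 62 mm diameter, 172 high; origin under its middle
- bottle_a: bystander: ordinary capped milk bottle without logger (51 mm diameter, lid top 92 above the underside) standing in another cell of the left drawer; origin at the middle of its underside, z up
- bottle_b: bystander: ordinary capped milk bottle without logger (51 mm diameter, lid top 92 above the underside) standing in another cell of the left drawer; origin at the middle of its underside, z up
- bottle_c: bystander: ordinary capped milk bottle without logger (51 mm diameter, lid top 92 above the underside) standing in another cell of the left drawer; origin at the middle of its underside, z up
- bottle_d: bystander: ordinary capped milk bottle without logger (51 mm diameter, lid top 92 above the underside) standing in another cell of the left drawer; origin at the middle of its underside, z up
- bottle_e: bystander: ordinary capped milk bottle without logger (51 mm diameter, lid top 92 above the underside) standing in another cell of the left drawer; origin at the middle of its underside, z up

How it is judged:
By the outcome, as a careful person would: the job done as asked, in the order asked, and still so for the second after the job is handed in, while the arm keeps its last pose, push and grip.
It also fails if it takes over 64 s, if anything falls off the work surface, if the arm or the gripper's body presses on something with over 40 N, if the wrist force passes 120 N, or if a joint passes its speed limit or range.

## Working session

There is one attempt and no reset: what is moved stays moved. The work goes in short steps, Python scripts to look and compute and a shell command to move; the robot and the scene stay as the last step left them, time stands still between calls to the robot, and variables do not carry over. Pictures are saved under pics/ and viewed, about 8 in all and at most 12, crops included, and the job is handed in when it is done.

```bash
mkdir -p pics; ls
python3 - <<'E'
from cell import *
import cv2,numpy as np
print(observe()); print(tip_reach() if callable(tip_reach) else tip_reach)
for n in ["scene","top","wrist"]:
    c=get_calibration(n); print(n,c)
    p,d=read_camera(n); np.savez(f"pics/{n}0.npz",p=p,d=d)
    cv2.imwrite(f"pics/{n}0.png",p[:,:,::-1])
E
```

```text
pics
{'time': 0.0, 'qpos': array([-1.36098777e+00,  3.42733693e-01,  1.52497971e+00,  1.71899338e-06,
        1.27539875e+00, -1.46001699e-01]), 'qvel': array([ 0.00060724,  0.00146514,  0.00012085, -0.00014645,  0.00226387,
        0.00127274]), 'joint_efforts': array([-2.71181350e-03, -4.31251431e+01, -2.44221997e+01,  7.15353596e-02,
        5.60469856e-02, -1.21575290e-04]), 'tool_pos': array([ 0.18283003, -0.49176037,  0.25105226]), 'tool_rot': array([-1.71787981,  1.56927683,  1.77952259]), 'contact_force': array([ 0.0245234 , -0.25645135, -0.78252977]), 'torque': array([-0.01651606,  0.00226353,  0.02592839]), 'opening': 0.09175667693956592}
0.025
scene {'vertical_fov': 51.462307956363695, 'cx': 324.9885306370091, 'cy': 201.82676070236988, 'pose': array([[ 0.9936824 ,  0.10931678, -0.02539956,  0.61335273],
       [ 0.11190692, -0.94799626,  0.29795961, -0.33538614],
       [ 0.0084933 , -0.29891961, -0.9542405 ,  1.25875642],
       [ 0.        ,  0.        ,  0.        ,  1.        ]])}
top {'vertical_fov': 53.271565285498, 'cx': 322.9411087313767, 'cy': 196.5928656667622, 'pose': array([[ 0.01505503, -0.99096996,  0.13323623,  0.39231592],
       [-0.99986704, -0.01575547, -0.0042043 ,  0.01652217],
       [ 0.00626554, -0.13315522, -0.99107539,  1.48689493],
       [ 0.        ,  0.        ,  0.        ,  1.        ]])}
wrist {'vertical_fov': 67.4218950805959, 'cx': 319.82693289808464, 'cy': 201.8551956698245, 'T_tool_cam': array([[ 2.98418000e-04, -2.86527754e-01,  9.58071895e-01,
        -1.32584333e-01],
       [ 9.99998974e-01,  1.42749961e-03,  1.15440778e-04,
        -1.17893842e-03],
       [-1.40072425e-03,  9.58070878e-01,  2.86527887e-01,
        -7.78689806e-02],
       [ 0.00000000e+00,  0.00000000e+00,  0.00000000e+00,
         1.00000000e+00]])}
```

View pics/scene0.png

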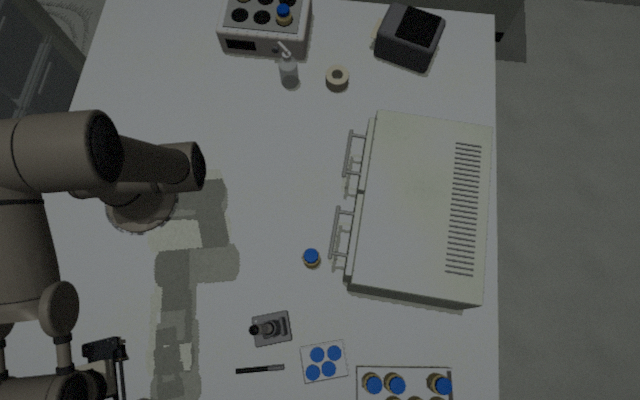

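View pics/top0.png

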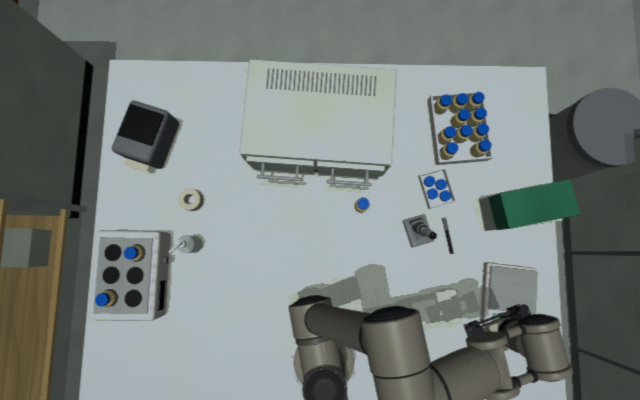

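The scene view shows the unit with its left handle near (349,155), the right handle near (340,232) and the wand at (254,329). In the top view these are at (282,181), (349,184) and (432,236). Next I'll measure from the depth images.

```bash
cat > h.py <<'E'
import numpy as np,cv2
from cell import *
from scipy.spatial.transform import Rotation as R
def K(c,h=400):
    f=h/2/np.tan(np.radians(c["vertical_fov"])/2); return f,c["cx"],c["cy"]
def toolT(o):
    T=np.eye(4);T[:3,:3]=R.from_euler('xyz',o["tool_rot"]).as_matrix();T[:3,3]=o["tool_pos"];return T
def cloud(d,c,T):
    f,cx,cy=K(c);v,u=np.mgrid[:400,:640]
    P=np.stack([(u-cx)/f*d,(v-cy)/f*d,d],-1)@T[:3,:3].T+T[:3,3]
    P[d<=0]=np.nan; return P
def look(n):
    o=observe();c=get_calibration(n);p,d=read_camera(n)
    T=toolT(o)@c["T_tool_cam"] if n=="wrist" else c["pose"]
    return p,d,cloud(d,c,T),T,c,o
def proj(X,c,T):
    f,cx,cy=K(c);q=(np.atleast_2d(X)-T[:3,3])@T[:3,:3];return np.c_[f*q[:,0]/q[:,2]+cx,f*q[:,1]/q[:,2]+cy]
E
python3 - <<'E'
from h import *
for n in ["scene","top"]:
    z=np.load(f"pics/{n}0.npz");c=get_calibration(n);P=cloud(z["d"],c,c["pose"]);X=P.reshape(-1,3);X=X[np.isfinite(X[:,0])]
    print(n,"bench z",np.median(X[(abs(X[:,2])<.02),2]))
    m=(abs(X[:,2]-.21)<.012)&(X[:,0]>.45)&(X[:,0]<1.05)&(abs(X[:,1])<.4)
    r=cv2.minAreaRect(X[m][:,:2].astype(np.float32));print(" unit",np.median(X[m][:,2]),r);print(cv2.boxPoints(r).round(4).tolist())
    m=(abs(X[:,2]-.17)<.012)&(X[:,0]>.4)&(X[:,0]<.65)&(abs(X[:,1]-.0)<.3)
    H=X[m];print(" handle pts",len(H),H[:,:2].min(0),H[:,:2].max(0))
    # wand
    m=(X[:,2]>.09)&(X[:,2]<.2)&(X[:,0]>.3)&(X[:,0]<.6)&(X[:,1]<-.15)&(X[:,1]>-.5)
    W=X[m];print(" wand",len(W),W.mean(0))
    for a in np.arange(.09,.2,.015):
        s=W[(W[:,2]>=a)&(W[:,2]<a+.015)]
        if len(s):print("  ",round(a,3),len(s),s.mean(0).round(4))
    m=(X[:,2]>.012)&(X[:,2]<.028)&(X[:,0]>.3)&(X[:,0]<.6)&(X[:,1]<-.15)&(X[:,1]>-.5)
    print(" stand base",cv2.minAreaRect(X[m][:,:2].astype(np.float32)))
    m=(abs(X[:,2]-.092)<.01)&(X[:,0]>.3)&(X[:,0]<.6)&(X[:,1]<-.0)&(X[:,1]>-.2)
    print(" spare",X[m].mean(0))
    p=z["p"]
    (x0,y0,w,h)=(300,100,100,90) if n=="scene" else (240,150,160,50)
    cv2.imwrite(f"pics/{n}0c.png",np.hstack([cv2.resize(p[y0:y0+h,x0:x0+w,::-1],(400,300)),cv2.resize(p[290:360,225:305,::-1] if n=="scene" else p[195:265,390:470,::-1],(400,300))]))
E
```

```text
scene bench z 0.00024098283209283977
 unit 0.21058900918853318 ((0.8509111404418945, 0.029863283038139343), (0.5017350912094116, 0.3316507041454315), 86.66985321044922)
[[0.670799970626831, -0.21089999377727509], [1.0018999576568604, -0.23019999265670776], [1.031000018119812, 0.27070000767707825], [0.6998999714851379, 0.289900004863739]]
 handle pts 556 [ 0.60612911 -0.14968325] [0.64989558 0.23235283]
 wand 254 [ 0.46008087 -0.34257461  0.14825862]
   0.09 52 [ 0.4783 -0.3312  0.0949]
   0.105 20 [ 0.4711 -0.3398  0.1138]
   0.12 20 [ 0.4671 -0.3424  0.1274]
   0.135 22 [ 0.4636 -0.3438  0.1422]
   0.15 26 [ 0.4607 -0.345   0.157 ]
   0.165 32 [ 0.4525 -0.3451  0.172 ]
   0.18 82 [ 0.4459 -0.3484  0.1852]
 stand base ((0.49661433696746826, -0.3110909163951874), (0.32539504766464233, 0.2138485461473465), 88.44100189208984)
 spare [ 0.55775082 -0.1320296   0.09197597]
top bench z 0.0012619316194606434
 unit 0.2114457687758582 ((0.8468553423881531, 0.03131183981895447), (0.5016001462936401, 0.3435235023498535), 86.81224060058594)
[[0.6614000201225281, -0.2094999998807907], [1.0044000148773193, -0.22869999706745148], [1.0322999954223633, 0.27219998836517334], [0.689300000667572, 0.2912999987602234]]
 handle pts 381 [ 0.60978466 -0.14530906] [0.64959893 0.23527949]
 wand 150 [ 0.45976017 -0.3383307   0.14689606]
   0.09 34 [ 0.4767 -0.3323  0.0953]
   0.105 10 [ 0.4691 -0.3331  0.1133]
   0.12 14 [ 0.4645 -0.3344  0.1276]
   0.135 14 [ 0.4609 -0.336   0.1429]
   0.15 16 [ 0.4572 -0.3367  0.1583]
   0.165 18 [ 0.4516 -0.3395  0.1744]
   0.18 44 [ 0.4469 -0.3463  0.1864]
 stand base ((0.5054517388343811, -0.39143106341362), (0.2763208746910095, 0.23611508309841156), 37.29041290283203)
 spare [ 0.55923275 -0.1292042   0.09301069]
```

Run:
```python
from h import *
u=np.array([.9983,-.058]);v=np.array([.058,.9983]);o=np.array([.6857,.0395])
for n in ["scene","top"]:
    z=np.load(f"pics/{n}0.npz");c=get_calibration(n);X=cloud(z["d"],c,c["pose"]).reshape(-1,3);X=X[np.isfinite(X[:,0])]
    a=(X[:,:2]-o)@u;b=(X[:,:2]-o)@v
    m=(a>-.08)&(a<-.045)&(abs(b-.1175)<.09)&(X[:,2]>.155)&(X[:,2]<.185)
    print(n,m.sum(),"a",np.median(a[m]),"b",b[m].min(),b[m].max(),"z",np.percentile(X[m,2],[10,50,90]))
    k=(abs(b[m]-.1175)<.05);print(" slope",np.polyfit(b[m][k],a[m][k],1))
    for lo in (.02,.155): 
        m=(abs(X[:,2]-.2)<.02) if 0 else (X[:,2]>lo-.008)&(X[:,2]<lo+.008)&(X[:,0]>.4)&(X[:,0]<.56)&(X[:,1]<-.26)&(X[:,1]>-.42)
        if lo==.02 and m.any(): print(" base",cv2.minAreaRect(X[m][:,:2].astype(np.float32)))
o=observe();T=toolT(o);print(T.round(4))
# desired jaws y along +-u, x down; report roll needed (about tool x)
for s in (1,-1):
    yt=np.r_[s*u,0];ang=np.degrees(np.arctan2(yt@T[:3,2],yt@T[:3,1]));print("roll",s,ang, "q6 start",np.degrees(o["qpos"][5]),"q1",np.degrees(o["qpos"][0]))
print("shift in tool mm to above handle", T[:3,:3].T@(np.array([.6296,.1605,.30])-T[:3,3])*1000)
```

```text
scene 231 a -0.062203869203452326 b 0.042092794410544664 0.1897571968466616 z [0.16970518 0.17267197 0.17586274]
 slope [-0.00356878 -0.06253066]
 base ((0.4816974997520447, -0.3533816337585449), (0.12332218885421753, 0.11620980501174927), 17.34967041015625)
top 176 a -0.061215226487889934 b 0.042350910223709536 0.19246283254151134 z [0.17000185 0.17409728 0.17772503]
 slope [ 0.00614533 -0.06246106]
 base ((0.47813963890075684, -0.35512199997901917), (0.11583389341831207, 0.1552911102771759), 27.92501449584961)
[[-2.000e-04  3.483e-01 -9.374e-01  1.828e-01]
 [ 1.100e-03 -9.374e-01 -3.483e-01 -4.919e-01]
 [-1.000e+00 -1.100e-03 -2.000e-04  2.512e-01]
 [ 0.000e+00  0.000e+00  0.000e+00  1.000e+00]]
roll 1 -66.28921016835855 q6 start -8.36526634946162 q1 -77.97938442591354
roll -1 113.71078983164145 q6 start -8.36526634946162 q1 -77.97938442591354
shift in tool mm to above handle [ -48.16799592 -455.93627968 -646.02146458]
```

```bash
python3 -m crank '[{"fingers":-0.2,"tx":-0.6,"ty":-0.5,"tz":-0.7,"roll":-0.8},{"fingers":-0.2,"tx":-1.2,"ty":-1.2,"tz":-1.7,"roll":-1.6},{"fingers":-0.2,"tx":-1.2,"ty":-2.0,"tz":-2.8,"roll":-2.4},{"fingers":-0.2,"tx":-1.2,"ty":-2.8,"tz":-3.9,"roll":-3.3},{"fingers":-0.2,"tx":-1.2,"ty":-3.6,"tz":-5.0,"roll":-4.2},{"fingers":-0.2,"tx":-1.2,"ty":-4.4,"tz":-6.2,"roll":-5.0},{"fingers":-0.2,"tx":-1.2,"ty":-5.2,"tz":-7.3,"roll":-5.8},{"fingers":-0.2,"tx":-1.2,"ty":-6.0,"tz":-8.4,"roll":-6.63}]'
cat > tgt.py <<'E'
import sys
from h import *
# usage: tgt.py x y z  -> shift in tool units from measured pose
o=observe();T=toolT(o);X=np.array(list(map(float,sys.argv[1:4])))
print("t",o["time"],"tcp",T[:3,3].round(4),"ydir",T[:3,1].round(4),"F",o["contact_force"].round(2),"open",round(o["opening"],4),"q",o["qpos"].round(2))
print("units",(T[:3,:3].T@(X-T[:3,3])/.04).round(3))
E
python3 tgt.py .6296 .1605 .27
```

```text
time: 1.15
tool_pos: [0.4149, -0.1484, 0.2997]
tool_rot: [0.095, 1.571, -1.529]
contact_force: [0.4, -0.4, -0.0]
opening: 0.0371
t 1.15 tcp [ 0.4149 -0.1484  0.2997] ydir [ 0.9986 -0.0531  0.    ] F [ 0.43 -0.4  -0.02] open 0.0371 q [-0.52  0.15  1.65 -0.    1.34 -0.46]
units [ 0.741  4.949 -7.998]
```

```bash
python3 -m crank '[{"fingers":-0.2,"tx":0,"ty":0.7,"tz":-1.1,"roll":0},{"fingers":-0.2,"tx":0,"ty":1.6,"tz":-2.6,"roll":0},{"fingers":-0.2,"tx":0,"ty":2.5,"tz":-4.1,"roll":0},{"fingers":-0.2,"tx":0.2,"ty":3.4,"tz":-5.6,"roll":0},{"fingers":-0.2,"tx":0.4,"ty":4.3,"tz":-7.0,"roll":0},{"fingers":-0.2,"tx":0.7,"ty":4.8,"tz":-7.8,"roll":0},{"fingers":-0.2,"tx":0.7,"ty":4.94,"tz":-8.0,"roll":0},{"fingers":-0.2,"tx":0.7,"ty":4.94,"tz":-8.0,"roll":0}]'
python3 tgt.py .6296 .1605 .18
python3 - <<'E'
from h import *
p,d,P,T,c,o=look("wrist");np.savez("pics/w1.npz",p=p,d=d,T=T)
q=p[:,:,::-1].copy()
for x,y in proj(np.array([[.6296+.058*s,.1605+.998*s,.168] for s in(-.07,0,.07)]),c,T): cv2.circle(q,(int(x),int(y)),3,(0,0,255),1)
cv2.imwrite("pics/w1.png",q)
E
```

```text
time: 2.15
tool_pos: [0.6299, 0.1582, 0.2708]
tool_rot: [-1.066, 1.569, -2.694]
contact_force: [-0.8, -0.8, 0.2]
opening: 0.0369
t 2.15 tcp [0.6299 0.1582 0.2708] ydir [ 0.9984 -0.0566 -0.0014] F [-0.79 -0.76  0.19] open 0.0369 q [ 0.13  0.57  1.11 -0.    1.47  0.19]
units [ 2.271 -0.008 -0.058]
```

View pics/w1.png

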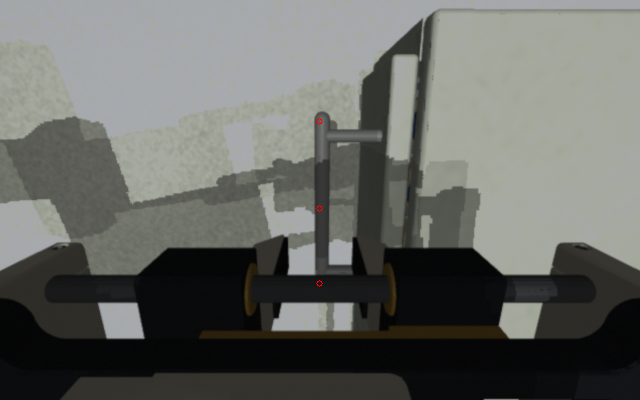

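The projected handle points (320, 121–283) lie on the bar at column 322, so the pose agrees to about 1–2 mm. I'll descend and grip.

```bash
python3 -m crank '[{"fingers":-0.2,"tx":0.7,"ty":0.02,"tz":0,"roll":0},{"fingers":-0.2,"tx":1.5,"ty":0.02,"tz":0,"roll":0},{"fingers":-0.2,"tx":2.1,"ty":0.02,"tz":0,"roll":0},{"fingers":-0.2,"tx":2.25,"ty":0.02,"tz":0,"roll":0},{"fingers":-0.2,"tx":2.25,"ty":0.02,"tz":0,"roll":0},{"fingers":-1,"tx":2.25,"ty":0.02,"tz":0,"roll":0},{"fingers":-1,"tx":2.25,"ty":0.02,"tz":0,"roll":0},{"fingers":-1,"tx":2.25,"ty":0.02,"tz":0,"roll":0}]' 15
python3 tgt.py .47 .1698 .18
```

```text
time: 3.2
tool_pos: [0.6311, 0.158, 0.1822]
tool_rot: [1.666, 1.57, 0.037]
contact_force: [2.7, -0.9, 1.2]
opening: 0.0115
t 3.2 tcp [0.6311 0.158  0.1822] ydir [ 0.9983 -0.0577  0.0011] F [ 2.67 -0.89  1.25] open 0.0115 q [ 0.13  0.63  1.25 -0.    1.27  0.19]
units [ 0.051 -4.038 -0.063]
```

```bash
python3 -m crank '[{"fingers":-1,"tx":0,"ty":-0.4,"tz":0,"roll":0},{"fingers":-1,"tx":0,"ty":-1.0,"tz":0,"roll":0},{"fingers":-1,"tx":0,"ty":-1.7,"tz":0,"roll":0},{"fingers":-1,"tx":0,"ty":-2.4,"tz":0,"roll":0},{"fingers":-1,"tx":0,"ty":-3.1,"tz":0,"roll":0},{"fingers":-1,"tx":0,"ty":-3.6,"tz":0,"roll":0},{"fingers":-1,"tx":0,"ty":-3.9,"tz":0,"roll":0},{"fingers":-1,"tx":0,"ty":-3.95,"tz":0,"roll":0}]'; python3 tgt.py .47 .1698 .18
python3 -m crank '[{"fingers":-1,"tx":0,"ty":-0.05,"tz":0,"roll":0},{"fingers":-1,"tx":0,"ty":-0.1,"tz":0,"roll":0},{"fingers":-1,"tx":0,"ty":-0.12,"tz":0,"roll":0},{"fingers":-1,"tx":0,"ty":-0.14,"tz":0,"roll":0},{"fingers":-1,"tx":0,"ty":-0.16,"tz":0,"roll":0},{"fingers":-1,"tx":0,"ty":-0.16,"tz":0,"roll":0},{"fingers":-1,"tx":0,"ty":-0.16,"tz":0,"roll":0},{"fingers":-1,"tx":0,"ty":-0.16,"tz":0,"roll":0}]'
```

```text
time: 4.2
tool_pos: [0.473, 0.1671, 0.1822]
tool_rot: [1.5, 1.57, -0.128]
contact_force: [1.5, -0.5, 2.1]
opening: 0.0114
t 4.2 tcp [0.473  0.1671 0.1822] ydir [ 9.983e-01 -5.740e-02  8.000e-04] F [ 1.53 -0.48  2.11] open 0.0114 q [ 0.19  0.37  1.69 -0.    1.08  0.24]
units [ 0.055 -0.079 -0.064]
time: 5.2
tool_pos: [0.4712, 0.1672, 0.1823]
tool_rot: [1.674, 1.561, 0.044]
contact_force: [14.8, -1.8, -4.9]
opening: 0.0115
```

```bash
python3 -m crank '[{"fingers":-1,"tx":0,"ty":0.1,"tz":0,"roll":0},{"fingers":-0.2,"tx":0,"ty":0.12,"tz":0,"roll":0},{"fingers":-0.2,"tx":0,"ty":0.12,"tz":0,"roll":0},{"fingers":-0.2,"tx":0,"ty":0.12,"tz":0,"roll":0},{"fingers":-0.2,"tx":-0.6,"ty":0.12,"tz":0,"roll":0},{"fingers":-0.2,"tx":-1.7,"ty":0.12,"tz":0,"roll":0},{"fingers":-0.2,"tx":-3.0,"ty":1.0,"tz":0.6,"roll":0},{"fingers":-0.2,"tx":-4.2,"ty":2.0,"tz":1.2,"roll":0}]'
python3 - <<'E'
from h import *
p,d,P,T,c,o=look("wrist");np.savez("pics/w2.npz",p=p,d=d,T=T);cv2.imwrite("pics/w2.png",p[:,:,::-1]);print(o["tool_pos"],o["time"])
E
```

```text
time: 6.2
tool_pos: [0.5387, 0.1183, 0.3451]
tool_rot: [1.868, 1.57, 0.241]
contact_force: [0.6, -0.5, 0.1]
opening: 0.0368
[0.53873658 0.11827248 0.34505485] 6.2
```

View pics/w2.png

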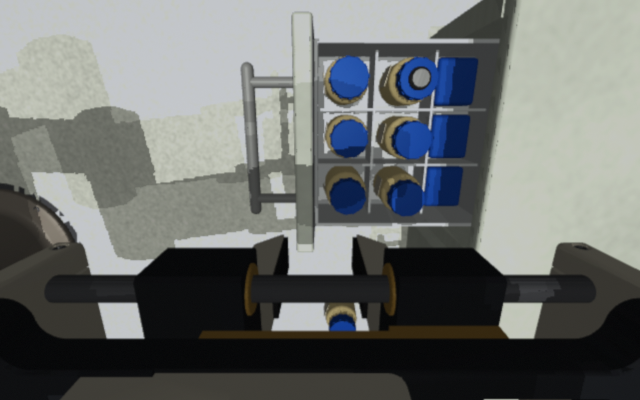

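The logger is in the rear row, +y column, at pixel (421,77). The arm was still moving when that picture was taken, so I'll measure again at rest and from a second place.

```bash
cat > logger.py <<'E'
from h import *
import sys
def disc(tag):
    p,d,P,T,c,o=look("wrist")
    np.savez(f"pics/{tag}.npz",p=p,d=d,T=T)
    u,v=proj([.6435,.2263,.150],c,T)[0]
    hsv=cv2.cvtColor(p,cv2.COLOR_RGB2HSV);yy,xx=np.mgrid[:400,:640]
    near=(np.hypot(xx-u,yy-v)<22)
    m=(near&(hsv[...,1]<90)&(hsv[...,2]>70)&(P[...,2]>.1475)&(P[...,2]<.156)).astype(np.uint8)
    n,l,s,ce=cv2.connectedComponentsWithStats(m);k=1+np.argmax(s[1:,4]);q=ce[k]
    f,cx,cy=K(c);r=T[:3,:3]@np.array([(q[0]-cx)/f,(q[1]-cy)/f,1]);X=T[:3,3]+r*(.150-T[2,3])/r[2]
    print(tag,"pred",(u,v),"found",q,s[k],"X@.15",X.round(4),"depth mean",P[l==k].mean(0).round(4),"qv",abs(o["qvel"]).max().round(4))
    np.savez(f"pics/{tag}_ray.npz",o=T[:3,3],r=r/np.linalg.norm(r))
disc(sys.argv[1])
if len(sys.argv)>2:
    A=0;b=0
    for t in sys.argv[1:]:
        z=np.load(f"pics/{t}_ray.npz");M=np.eye(3)-np.outer(z["r"],z["r"]);A=A+M;b=b+M@z["o"]
    print("triang",np.linalg.solve(A,b).round(4))
E
python3 logger.py L1
python3 -m crank '[{"fingers":0.2,"tx":0,"ty":0.5,"tz":0,"roll":0},{"fingers":0.2,"tx":0,"ty":1.2,"tz":-0.8,"roll":0},{"fingers":0.2,"tx":0,"ty":1.8,"tz":-1.6,"roll":0},{"fingers":0.2,"tx":0,"ty":2.3,"tz":-2.0,"roll":0},{"fingers":0.2,"tx":0,"ty":2.5,"tz":-2.0,"roll":0},{"fingers":0.2,"tx":0,"ty":2.5,"tz":-2.0,"roll":0},{"fingers":0.2,"tx":0,"ty":2.5,"tz":-2.0,"roll":0},{"fingers":0.2,"tx":0,"ty":2.5,"tz":-2.0,"roll":0}]'
python3 logger.py L2 L1
```

```text
L1 pred (np.float64(407.0379014813292), np.float64(73.61763138700954)) found [410.46218487  74.42857143] [402  66  17  18 238] X@.15 [0.6471 0.2253 0.15  ] depth mean [0.6472 0.2254 0.1495] qv 0.163
time: 7.3
tool_pos: [0.6426, 0.192, 0.3437]
tool_rot: [1.652, 1.57, 0.022]
contact_force: [-0.2, -1.2, 0.8]
opening: 0.0552
L2 pred (np.float64(318.8246868457592), np.float64(155.03564920361111)) found [321.03053435 153.67938931] [315 148  15  14 131] X@.15 [0.646  0.2276 0.15  ] depth mean [0.646  0.2275 0.1494] qv 0.0047
triang [0.6467 0.2264 0.1486]
```

```bash
python3 -m crank '[{"fingers":0.2,"tx":0,"ty":-0.3,"tz":0.7,"roll":0.5},{"fingers":0.2,"tx":0,"ty":-0.6,"tz":1.8,"roll":1.2},{"fingers":0.2,"tx":0,"ty":-0.9,"tz":3.0,"roll":2.0},{"fingers":0.2,"tx":0,"ty":-1.3,"tz":4.3,"roll":2.8},{"fingers":0.2,"tx":0,"ty":-1.7,"tz":5.6,"roll":3.6},{"fingers":0.2,"tx":0,"ty":-2.1,"tz":6.9,"roll":4.4},{"fingers":0.2,"tx":0,"ty":-2.5,"tz":8.2,"roll":5.2},{"fingers":0.2,"tx":0,"ty":-2.9,"tz":9.5,"roll":6.0}]'
python3 tgt.py .44 -.36 .35
```

```text
time: 8.35
tool_pos: [0.5041, -0.1816, 0.3437]
tool_rot: [2.165, 1.57, -0.516]
contact_force: [0.3, 0.7, -0.2]
opening: 0.0552
t 8.35 tcp [ 0.5041 -0.1816  0.3437] ydir [ 0.4448 -0.8956  0.0009] F [ 0.3   0.71 -0.16] open 0.0552 q [-0.49  0.31  1.32 -0.    1.51  0.62]
units [-0.158  3.281  3.419]
```

```bash
python3 -m crank '[{"fingers":0.2,"tx":0,"ty":0.8,"tz":0.8,"roll":0},{"fingers":0.2,"tx":0,"ty":1.6,"tz":1.6,"roll":0},{"fingers":0.2,"tx":0,"ty":2.5,"tz":2.5,"roll":0},{"fingers":0.2,"tx":0,"ty":3.1,"tz":3.1,"roll":0},{"fingers":0.2,"tx":0,"ty":3.2,"tz":3.2,"roll":0},{"fingers":0.2,"tx":0,"ty":3.2,"tz":3.2,"roll":0},{"fingers":0.2,"tx":0,"ty":3.2,"tz":3.2,"roll":0},{"fingers":0.2,"tx":0,"ty":3.2,"tz":3.2,"roll":0}]'
python3 tgt.py .44 -.36 .35
python3 - <<'E'
from h import *
p,d,P,T,c,o=look("wrist");np.savez("pics/w3.npz",p=p,d=d,T=T);cv2.imwrite("pics/w3.png",p[:,:,::-1])
E
```

```text
time: 9.35
tool_pos: [0.4489, -0.351, 0.3434]
tool_rot: [2.104, 1.57, -0.571]
contact_force: [0.6, -2.0, 0.8]
opening: 0.055
t 9.35 tcp [ 0.4489 -0.351   0.3434] ydir [ 4.505e-01 -8.928e-01  4.000e-04] F [ 0.59 -2.03  0.8 ] open 0.055 q [-0.8   0.38  1.22  0.    1.54  0.31]
units [-0.164  0.102  0.299]
```

View pics/w3.png

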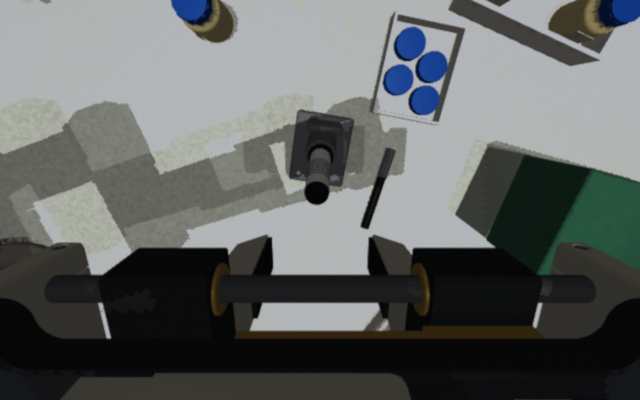

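The cap is at (317,190), the collar at (318,155), and the base corners are about (304,110), (354,120), (340,187) and (290,178). I'll fit the lean numerically.

```bash
cat > wand.py <<'E'
from h import *
from scipy.optimize import least_squares
import sys
cams=[]
z=np.load("pics/w3.npz");cams.append(("wrist",z["p"],z["d"],z["T"]))
for n in("scene","top"):
    z=np.load(f"pics/{n}0.npz");cams.append((n,z["p"],z["d"],get_calibration(n)["pose"]))
allp=[]
for n,p,d,T in cams:
    c=get_calibration(n);P=cloud(d,c,T);ok=(np.hypot(P[...,0]-.47,P[...,1]+.34)<.09)
    dark=p.max(-1)<150
    m=ok&(P[...,2]>.014)&(P[...,2]<.026);B=P[m]
    r=cv2.minAreaRect(B[:,:2].astype(np.float32));print(n,"base",r,B[:,2].mean().round(4))
    W=P[ok&(P[...,2]>.1)&(P[...,2]<.176)]
    # cylinder r=13 fit: axis point at z=.14 (x,y), slopes
    def res(a,W=W):
        e=np.array([a[2],a[3],1]);e/=np.linalg.norm(e);q=W-np.array([a[0],a[1],.14]);return np.linalg.norm(np.cross(q,e),axis=1)-.013
    s=least_squares(res,[.46,-.345,-.2,-.1],loss="soft_l1",f_scale=.002)
    a=s.x;lean=np.arctan(np.hypot(a[2],a[3]));print(n,len(W),"axis@.14",a[:2].round(4),"lean",lean.round(3),"az",np.degrees(np.arctan2(a[3],a[2])).round(1),"rms",np.sqrt(np.mean(res(a)**2)).round(4))
    C=P[ok&(P[...,2]>.178)&(P[...,2]<.2)];print(n,"cap top mean",C.mean(0).round(4),C[:,2].max())
    allp.append(W)
E
python3 wand.py
```

```text
wrist base ((0.470350444316864, -0.3387959897518158), (0.10489682853221893, 0.08497640490531921), 17.680442810058594) 0.0193
wrist 636 axis@.14 [ 0.4556 -0.3437] lean 0.26 az -161.9 rms 0.0003
wrist cap top mean [ 0.4478 -0.346   0.1838] 0.18784082706999644
scene base ((0.4682738184928894, -0.3409651517868042), (0.1051015555858612, 0.08450055867433548), 17.349672317504883) 0.0201
scene 120 axis@.14 [ 0.4537 -0.3454] lean 0.255 az -161.8 rms 0.0007
scene cap top mean [ 0.4461 -0.3484  0.1849] 0.19005582523563613
top base ((0.47046104073524475, -0.3386092185974121), (0.10481468588113785, 0.08606291562318802), 17.751174926757812) 0.0206
top 71 axis@.14 [ 0.4564 -0.3443] lean 0.261 az -162.0 rms 0.0009
top cap top mean [ 0.4464 -0.3462  0.1859] 0.19161255821855616
```

```bash
python3 tgt.py .4540 -.3445 .154
```

```text
t 9.4 tcp [ 0.4488 -0.3511  0.3434] ydir [ 4.503e-01 -8.929e-01  3.000e-04] F [ 0.85  0.41 -0.99] open 0.055 q [-0.8   0.38  1.22  0.    1.54  0.31]
units [ 4.734 -0.091 -0.19 ]
```

```bash
python3 -m crank '[{"fingers":0.2,"tx":0.3,"ty":-0.09,"tz":-0.19,"roll":0.88},{"fingers":0.2,"tx":1.0,"ty":-0.09,"tz":-0.19,"roll":0.88},{"fingers":0.2,"tx":2.0,"ty":-0.09,"tz":-0.19,"roll":0.88},{"fingers":0.2,"tx":3.0,"ty":-0.09,"tz":-0.19,"roll":0.88},{"fingers":0.2,"tx":3.8,"ty":-0.09,"tz":-0.19,"roll":0.88},{"fingers":0.2,"tx":4.4,"ty":-0.09,"tz":-0.19,"roll":0.88},{"fingers":0.2,"tx":4.7,"ty":-0.09,"tz":-0.19,"roll":0.88},{"fingers":0.2,"tx":4.7,"ty":-0.09,"tz":-0.19,"roll":0.88}]'
python3 tgt.py .4540 -.3445 .154
```

```text
time: 10.4
tool_pos: [0.4536, -0.345, 0.1548]
tool_rot: [-1.078, 1.57, 2.376]
contact_force: [0.6, -0.7, 0.1]
opening: 0.0548
t 10.4 tcp [ 0.4536 -0.345   0.1548] ydir [ 3.075e-01 -9.515e-01 -8.000e-04] F [ 0.62 -0.7   0.13] open 0.0548 q [-0.78  0.51  1.53 -0.    1.09  0.47]
units [ 0.021 -0.009 -0.014]
```

```bash
python3 -m crank '[{"fingers":-1,"tx":0,"ty":0,"tz":0,"roll":0},{"fingers":-1,"tx":0,"ty":0,"tz":0,"roll":0},{"fingers":-1,"tx":0,"ty":0,"tz":0,"roll":0},{"fingers":-1,"tx":0,"ty":0,"tz":0,"roll":0},{"fingers":-1,"tx":0,"ty":0,"tz":0,"roll":0},{"fingers":-1,"tx":-0.05,"ty":0,"tz":0.013,"roll":0},{"fingers":-1,"tx":-0.2,"ty":0,"tz":0.053,"roll":0},{"fingers":-1,"tx":-0.4,"ty":0,"tz":0.106,"roll":0}]' 15
python3 -m crank '[{"fingers":-1,"tx":-0.2,"ty":0,"tz":0.053,"roll":0},{"fingers":-1,"tx":-0.5,"ty":0,"tz":0.133,"roll":0},{"fingers":-1,"tx":-0.8,"ty":0,"tz":0.213,"roll":0},{"fingers":-1,"tx":-1.1,"ty":0,"tz":0.293,"roll":0},{"fingers":-1,"tx":-1.4,"ty":0,"tz":0.372,"roll":0},{"fingers":-1,"tx":-1.6,"ty":0,"tz":0.426,"roll":0},{"fingers":-1,"tx":-1.7,"ty":0,"tz":0.452,"roll":0},{"fingers":-1,"tx":-1.7,"ty":0,"tz":0.452,"roll":0}]'
cat > held.py <<'E'
from h import *
import sys
# fit the held wand handle with a cylinder in scene/top depth near the tool
def fit():
    o=observe();g=o["tool_pos"]-[0,0,.006]
    for n in sys.argv[2:] or ("scene","top"):
        p,d,P,T,c,_=look(n);np.savez(f"pics/{sys.argv[1]}_{n}.npz",p=p,d=d,T=T)
        W=P[(np.hypot(P[...,0]-g[0],P[...,1]-g[1])<.07)&(P[...,2]<g[2]-.02)&(P[...,2]>g[2]-.14)]
        for a in np.arange(-.14,-.02,.02):
            s=W[(W[:,2]-g[2]>=a)&(W[:,2]-g[2]<a+.02)]
            print(n,round(a,2),len(s),(s.mean(0)-g).round(4) if len(s) else "")
    print(o["tool_pos"],o["time"],o["contact_force"].round(2),o["opening"])
fit()
E
python3 held.py h1
python3 - <<'E'
from h import *
a=[]
for n in("scene","top"):
    z=np.load(f"pics/h1_{n}.npz");u,v=proj(observe()["tool_pos"]-[0,0,.07],get_calibration(n),z["T"])[0].astype(int)
    a.append(cv2.resize(z["p"][max(v-50,0):v+50,max(u-65,0):u+65,::-1],(400,308)))
z=look("wrist")[0][:,:,::-1]
cv2.imwrite("pics/h1.png",np.vstack([np.hstack(a),cv2.resize(z[100:400,100:540],(800,290))[:,:800]]))
E
```

```text
time: 11.4
tool_pos: [0.4493, -0.3466, 0.1714]
tool_rot: [-0.969, 1.57, 2.485]
contact_force: [0.6, -0.3, -0.9]
opening: 0.0259
time: 12.4
tool_pos: [0.4323, -0.3523, 0.2392]
tool_rot: [1.87, 1.571, -0.96]
contact_force: [0.1, 0.3, -0.9]
opening: 0.0254
scene -0.14 0 
scene -0.12 6 [ 0.0325  0.0102 -0.1087]
scene -0.1 21 [ 0.0289  0.0088 -0.0897]
scene -0.08 7 [ 0.0228  0.0135 -0.0667]
scene -0.06 53 [ 0.0229  0.0065 -0.0535]
scene -0.04 1 [ 0.0185 -0.0042 -0.0358]
top -0.14 1 [ 0.0454  0.0259 -0.1384]
top -0.12 3 [ 0.0301  0.017  -0.1063]
top -0.1 9 [ 0.029   0.015  -0.0921]
top -0.08 0 
top -0.06 1 [ 0.0311  0.0129 -0.0579]
top -0.04 0 
[ 0.43228145 -0.35226191  0.23924508] 12.4 [ 0.06  0.29 -0.86] 0.025387319998903677
```

View pics/h1.png

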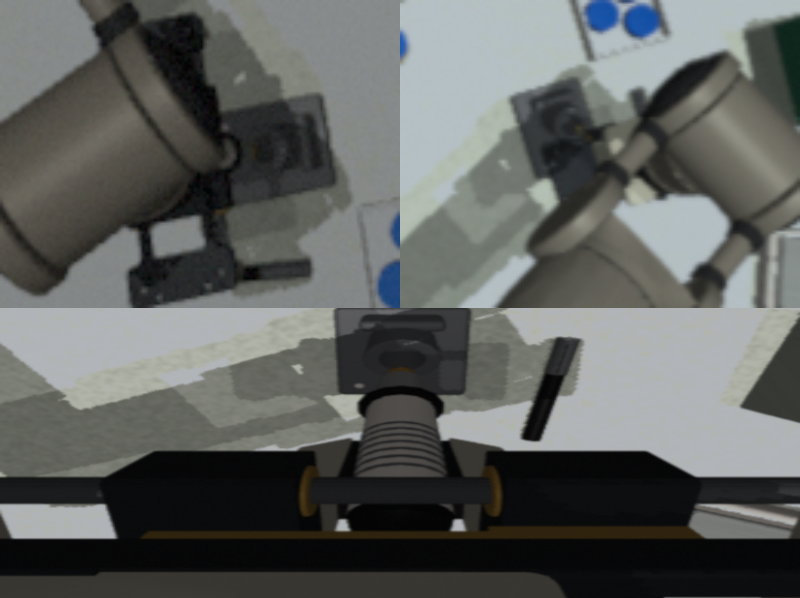

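The wand is out of the tube and still leaning in the jaws, with the collar visible at (400,400) in the lower panel. I'll lighten the grip so it can hang plumb, and measure its tilt from the wrist depth.

```bash
cat > tilt.py <<'E'
from h import *
from scipy.optimize import least_squares
import sys
p,d,P,T,c,o=look("wrist");np.savez(f"pics/{sys.argv[1]}.npz",p=p,d=d,T=T)
Tt=toolT(o);Q=(P-Tt[:3,3])@Tt[:3,:3]   # tool coords: x down
m=(abs(Q[...,1])<.022)&(Q[...,0]>.03)&(Q[...,0]<.052)&(abs(Q[...,2])<.05)
# handle below fingertips
m2=(abs(Q[...,1])<.0125)&(Q[...,0]>.027)&(Q[...,0]<.054)&(abs(Q[...,2])<.05)
W=Q[m2]
def res(a,r=.013):
    e=np.array([1,a[2],a[3]]);e/=np.linalg.norm(e);q=W-np.array([.04,a[0],a[1]]);return np.linalg.norm(np.cross(q,e),axis=1)-r
s=least_squares(res,[0,-.01,0,-.2],loss="soft_l1",f_scale=.001);a=s.x
print(len(W),"at x=.04: y,z",a[:2].round(4),"slope y,z",a[2:].round(3),"rms",np.sqrt(np.mean(res(a)**2)).round(4))
C=Q[(abs(Q[...,1])<.025)&(Q[...,0]>.045)&(Q[...,0]<.13)&(abs(Q[...,2])<.06)]
for b in np.arange(.045,.13,.01):
    k=C[(C[:,0]>=b)&(C[:,0]<b+.01)]
    if len(k):print(round(b,3),len(k),"y",k[:,1].min().round(4),k[:,1].max().round(4),"z min/max",k[:,2].min().round(4),k[:,2].max().round(4))
print(o["tool_pos"].round(4),o["time"],o["contact_force"].round(2),round(o["opening"],4))
E
python3 tilt.py t1
python3 -m crank '[{"fingers":-1},{"fingers":-1},{"fingers":-1},{"fingers":-1},{"fingers":-1},{"fingers":-1},{"fingers":-1},{"fingers":-1}]' 4
python3 tilt.py t2
```

```text
933 at x=.04: y,z [-0.0013 -0.0087] slope y,z [-0.004 -0.259] rms 0.0003
0.045 316 y -0.0141 0.0114 z min/max -0.0265 -0.0134
0.055 503 y -0.0147 0.0126 z min/max -0.0329 -0.0146
0.065 316 y -0.0179 0.0152 z min/max -0.034 -0.0095
0.075 19 y -0.007 0.0034 z min/max -0.0313 -0.0297
0.085 138 y -0.0104 0.0082 z min/max -0.0338 -0.0263
0.095 140 y -0.0107 0.0084 z min/max -0.0367 -0.027
0.105 45 y -0.0108 0.0088 z min/max -0.0372 -0.0268
0.115 46 y -0.008 0.005 z min/max -0.038 -0.0324
[ 0.4322 -0.3521  0.2387] 12.55 [ 0.49 -0.5  -1.73] 0.0256
932 at x=.04: y,z [-0.0013 -0.0087] slope y,z [ 0.001 -0.26 ] rms 0.0003
0.045 317 y -0.0141 0.0115 z min/max -0.0261 -0.0133
0.055 480 y -0.0161 0.0126 z min/max -0.0329 -0.015
0.065 336 y -0.0179 0.0152 z min/max -0.0337 -0.0091
0.075 22 y -0.0055 0.0049 z min/max -0.0312 -0.029
0.085 136 y -0.0103 0.0082 z min/max -0.0339 -0.0264
0.095 137 y -0.0107 0.0086 z min/max -0.0367 -0.0269
0.105 47 y -0.0108 0.0088 z min/max -0.0372 -0.027
0.115 45 y -0.008 0.005 z min/max -0.0382 -0.0325
[ 0.4323 -0.352   0.2387] 12.6 [-0.47 -0.22 -0.02] 0.0259invalid input at $[0]: expected keys fingers, tx, ty, tz, roll
```

```bash
python3 -m crank '[{"fingers":-1,"tx":0,"ty":0,"tz":0,"roll":0},{"fingers":-1,"tx":0,"ty":0,"tz":0,"roll":0},{"fingers":-1,"tx":0,"ty":0,"tz":0,"roll":0},{"fingers":-1,"tx":0,"ty":0,"tz":0,"roll":0},{"fingers":-1,"tx":0,"ty":0,"tz":0,"roll":0},{"fingers":-1,"tx":0,"ty":0,"tz":0,"roll":0},{"fingers":-1,"tx":0,"ty":0,"tz":0,"roll":0},{"fingers":-1,"tx":0,"ty":0,"tz":0,"roll":0}]' 3
python3 tilt.py t2 | head -1
```

```text
time: 13.65
tool_pos: [0.4323, -0.3523, 0.2392]
tool_rot: [1.428, 1.571, -1.401]
contact_force: [-0.1, -0.3, -1.8]
opening: 0.0261
929 at x=.04: y,z [-0.0013 -0.0087] slope y,z [-0.003 -0.26 ] rms 0.0003
```

```bash
python3 -m crank '[{"fingers":-1,"tx":0,"ty":-0.4,"tz":-0.1,"roll":0},{"fingers":-1,"tx":0,"ty":-1.2,"tz":-0.3,"roll":0},{"fingers":-1,"tx":0,"ty":-2.2,"tz":-0.55,"roll":0},{"fingers":-1,"tx":0,"ty":-3.2,"tz":-0.8,"roll":0},{"fingers":-1,"tx":0.5,"ty":-3.9,"tz":-1.0,"roll":0},{"fingers":-1,"tx":1.4,"ty":-4.2,"tz":-1.1,"roll":0},{"fingers":-1,"tx":2.1,"ty":-4.2,"tz":-1.1,"roll":0},{"fingers":-1,"tx":2.4,"ty":-4.2,"tz":-1.1,"roll":0}]' 15
python3 tilt.py t3|sed -n '1p;$p'
```

```text
time: 14.7
tool_pos: [0.4218, -0.1775, 0.1421]
tool_rot: [-0.887, 1.569, 2.568]
contact_force: [0.1, -1.2, -0.9]
opening: 0.0254
934 at x=.04: y,z [-0.0014 -0.0087] slope y,z [-0.    -0.259] rms 0.0003
[ 0.4218 -0.1775  0.1421] 14.7 [ 0.12 -1.22 -0.93] 0.0254
```

```bash
python3 -m crank '[{"fingers":-1,"tx":0.2,"ty":0,"tz":0,"roll":0},{"fingers":-1,"tx":0.35,"ty":0,"tz":0,"roll":0},{"fingers":-1,"tx":0.43,"ty":0,"tz":0,"roll":0},{"fingers":-1,"tx":0.48,"ty":0,"tz":0,"roll":0},{"fingers":-1,"tx":0.52,"ty":0,"tz":0,"roll":0},{"fingers":-1,"tx":0.52,"ty":0,"tz":0,"roll":0},{"fingers":-1,"tx":0.52,"ty":0,"tz":0,"roll":0},{"fingers":-1,"tx":0.52,"ty":0,"tz":0,"roll":0}]' 6
python3 tilt.py t4|sed -n '1p;$p'
```

```text
time: 15.75
tool_pos: [0.4228, -0.179, 0.1225]
tool_rot: [2.088, 1.57, -0.742]
contact_force: [0.5, -0.2, 1.3]
opening: 0.0257
941 at x=.04: y,z [-0.0014 -0.009 ] slope y,z [-0.001 -0.266] rms 0.0003
[ 0.4228 -0.179   0.1225] 15.75 [ 0.49 -0.18  1.26] 0.0257
```

```bash
python3 -m crank '[{"fingers":-1,"tx":0,"ty":0,"tz":-0.1,"roll":0},{"fingers":-1,"tx":-0.01,"ty":0,"tz":-0.25,"roll":0},{"fingers":-1,"tx":-0.03,"ty":0,"tz":-0.4,"roll":0},{"fingers":-1,"tx":-0.04,"ty":0,"tz":-0.55,"roll":0},{"fingers":-1,"tx":-0.05,"ty":0,"tz":-0.68,"roll":0},{"fingers":-1,"tx":-0.05,"ty":0,"tz":-0.8,"roll":0},{"fingers":-1,"tx":-0.05,"ty":0,"tz":-0.8,"roll":0},{"fingers":-1,"tx":-0.05,"ty":0,"tz":-0.8,"roll":0}]' 5
python3 tilt.py t5
```

```text
time: 16.8
tool_pos: [0.4532, -0.1689, 0.1244]
tool_rot: [2.807, 1.57, -0.023]
contact_force: [1.3, -0.2, 0.5]
opening: 0.0257
567 at x=.04: y,z [-0.0013  0.0017] slope y,z [-0.004 -0.007] rms 0.0003
0.045 196 y -0.0142 0.0114 z min/max -0.0119 -0.0001
0.055 173 y -0.0141 0.0115 z min/max -0.012 -0.0006
0.065 528 y -0.0177 0.0149 z min/max -0.0162 0.0079
0.085 4 y -0.005 0.0021 z min/max -0.0094 -0.0089
0.095 59 y -0.0092 0.0064 z min/max -0.0098 -0.0054
0.105 56 y -0.0104 0.0075 z min/max -0.0097 -0.0039
0.115 2599 y -0.025 0.025 z min/max -0.0596 0.0408
0.125 1771 y -0.025 0.025 z min/max -0.0595 0.0416
[ 0.4532 -0.1689  0.1244] 16.8 [ 1.34 -0.25  0.49] 0.0257
```

The wand is now upright in the jaws (slopes −0.004 and −0.007). I'll firm the grip, lift and carry it over.

```bash
python3 -m crank '[{"fingers":-1,"tx":-0.1,"ty":0,"tz":0,"roll":0},{"fingers":-1,"tx":-0.3,"ty":0,"tz":0,"roll":0},{"fingers":-1,"tx":-0.9,"ty":0,"tz":0,"roll":0},{"fingers":-1,"tx":-1.9,"ty":0,"tz":0,"roll":0},{"fingers":-1,"tx":-3.0,"ty":0,"tz":0,"roll":0},{"fingers":-1,"tx":-4.2,"ty":0,"tz":0,"roll":0},{"fingers":-1,"tx":-5.3,"ty":0,"tz":0,"roll":0},{"fingers":-1,"tx":-5.9,"ty":0,"tz":0,"roll":0}]' 15
python3 tilt.py t6|sed -n '1p;$p'; python3 tgt.py .618 .217 .36
```

```text
time: 17.85
tool_pos: [0.4529, -0.169, 0.3631]
tool_rot: [2.243, 1.568, -0.587]
contact_force: [0.8, 0.1, -1.7]
opening: 0.0258
567 at x=.04: y,z [-0.0013  0.0018] slope y,z [-0.006 -0.003] rms 0.0003
[ 0.4529 -0.169   0.3631] 17.85 [ 0.76  0.07 -1.67] 0.0258
t 17.9 tcp [ 0.4535 -0.1694  0.3655] ydir [ 0.307  -0.9517  0.0052] F [ 0.68 -1.12  2.38] open 0.0259 q [-0.52  0.2   1.41 -0.    1.53  0.74]
units [ 0.126 -7.931 -6.878]
```

```bash
python3 -m crank '[{"fingers":-1,"tx":0,"ty":-0.2,"tz":-0.17,"roll":0},{"fingers":-1,"tx":0,"ty":-0.6,"tz":-0.52,"roll":0},{"fingers":-1,"tx":0,"ty":-1.2,"tz":-1.04,"roll":0},{"fingers":-1,"tx":0,"ty":-1.9,"tz":-1.65,"roll":0},{"fingers":-1,"tx":0,"ty":-2.6,"tz":-2.25,"roll":0},{"fingers":-1,"tx":0,"ty":-3.3,"tz":-2.86,"roll":0},{"fingers":-1,"tx":0,"ty":-4.0,"tz":-3.47,"roll":0},{"fingers":-1,"tx":0,"ty":-4.7,"tz":-4.08,"roll":0}]' && python3 -m crank '[{"fingers":-1,"tx":0,"ty":-0.7,"tz":-0.6,"roll":0},{"fingers":-1,"tx":0,"ty":-1.4,"tz":-1.2,"roll":0},{"fingers":-1,"tx":0,"ty":-2.1,"tz":-1.8,"roll":0},{"fingers":-1,"tx":0,"ty":-2.7,"tz":-2.3,"roll":0},{"fingers":-1,"tx":0,"ty":-3.1,"tz":-2.65,"roll":0},{"fingers":-1,"tx":0,"ty":-3.23,"tz":-2.8,"roll":0},{"fingers":-1,"tx":0,"ty":-3.23,"tz":-2.8,"roll":0},{"fingers":-1,"tx":0,"ty":-3.23,"tz":-2.8,"roll":0}]'
python3 tilt.py t7|sed -n '1p;$p'; python3 tgt.py .618 .217 .298
```

```text
time: 18.9
tool_pos: [0.5502, 0.0619, 0.3581]
tool_rot: [-0.349, 1.567, 3.105]
contact_force: [0.4, 0.5, 0.0]
opening: 0.0257
time: 19.9
tool_pos: [0.6173, 0.2167, 0.3601]
tool_rot: [0.376, 1.57, -2.454]
contact_force: [0.6, -0.1, -0.1]
opening: 0.0256
567 at x=.04: y,z [-0.0014  0.0018] slope y,z [-0.    -0.002] rms 0.0003
[0.6173 0.2167 0.3601] 19.9 [ 0.65 -0.09 -0.07] 0.0256
t 19.95 tcp [0.6173 0.2166 0.3604] ydir [ 3.062e-01 -9.520e-01  3.000e-04] F [-0.31 -0.01 -1.52] open 0.0256 q [ 0.22  0.56  0.89 -0.    1.69  1.48]
units [ 1.559 -0.005 -0.019]
```

Lower to about 20 mm above the button and measure both the button and the wand in the same wrist frame.

```bash
python3 -m crank '[{"fingers":-1,"tx":0.3,"ty":0,"tz":0,"roll":0},{"fingers":-1,"tx":0.7,"ty":0,"tz":0,"roll":0},{"fingers":-1,"tx":1.1,"ty":0,"tz":0,"roll":0},{"fingers":-1,"tx":1.4,"ty":0,"tz":0,"roll":0},{"fingers":-1,"tx":1.55,"ty":0,"tz":0,"roll":0},{"fingers":-1,"tx":1.55,"ty":0,"tz":0,"roll":0},{"fingers":-1,"tx":1.55,"ty":0,"tz":0,"roll":0},{"fingers":-1,"tx":1.55,"ty":0,"tz":0,"roll":0}]'
cat > rel.py <<'E'
from h import *
import sys
p,d,P,T,c,o=look("wrist");np.savez(f"pics/{sys.argv[1]}.npz",p=p,d=d,T=T)
Tt=toolT(o);Q=(P-Tt[:3,3])@Tt[:3,:3]
zt=Tt[2,3]-.150  # nominal tool-x of button top
hsv=cv2.cvtColor(p,cv2.COLOR_RGB2HSV)
X0=np.array([.6467,.2264,.15])
near=np.hypot(P[...,0]-X0[0],P[...,1]-X0[1])<.035
top=near&(P[...,2]>.1475)&(P[...,2]<.155)
lid=near&(P[...,2]>.139)&(P[...,2]<.1472)&(hsv[...,1]>100)
for n,m in(("button",top),("lid",lid)):
    if m.sum()<10: print(n,m.sum());continue
    e=cv2.minEnclosingCircle(Q[m][:,1:].astype(np.float32));print(n,m.sum(),"tool mean",Q[m].mean(0).round(4),"circle y,z",np.round(e[0],4),"r",round(e[1],4),"z world",P[m][:,2].mean().round(4),"world",P[m].mean(0).round(4))
N=Q[(abs(Q[...,1])<.02)&(abs(Q[...,2])<.016)&(Q[...,0]>.08)&(Q[...,0]<.14)]
for b in np.arange(.08,.14,.008):
    k=N[(N[:,0]>=b)&(N[:,0]<b+.008)]
    if len(k):print(round(b,3),len(k),"y",k[:,1].min().round(4),k[:,1].max().round(4),"z",k[:,2].min().round(4),k[:,2].max().round(4))
print(o["tool_pos"].round(4),o["time"],o["contact_force"].round(2))
q=p[:,:,::-1].copy();q[top]=(0,255,0);cv2.imwrite(f"pics/{sys.argv[1]}.png",np.hstack([cv2.resize(p[60:300,200:440,::-1],(400,400)),cv2.resize(q[60:300,200:440],(400,400))]))
E
python3 rel.py r1
```

```text
time: 20.95
tool_pos: [0.6177, 0.2174, 0.2989]
tool_rot: [2.965, 1.57, 0.136]
contact_force: [0.2, 0.9, -1.7]
opening: 0.0258
button 273 tool mean [ 0.1495  0.0017 -0.0313] circle y,z [ 0.0027 -0.0313] r 0.0098 z world 0.1494 world [0.6482 0.2254 0.1494]
lid 1015 tool mean [ 0.1554  0.0018 -0.0321] circle y,z [ 0.0017 -0.031 ] r 0.0212 z world 0.1435 world [0.649  0.2256 0.1435]
0.088 6 y -0.0066 0.0014 z -0.009 -0.0079
0.096 54 y -0.0092 0.0064 z -0.0096 -0.0054
0.104 56 y -0.0103 0.0075 z -0.0095 -0.0034
0.112 2 y -0.0061 -0.0044 z -0.0087 -0.0079
0.12 10 y -0.0055 0.0026 z -0.0064 -0.0049
0.128 1 y -0.0019 -0.0019 z -0.0063 -0.0063
[0.6177 0.2174 0.2989] 20.95 [ 0.25  0.89 -1.66]
```

View pics/r1.png

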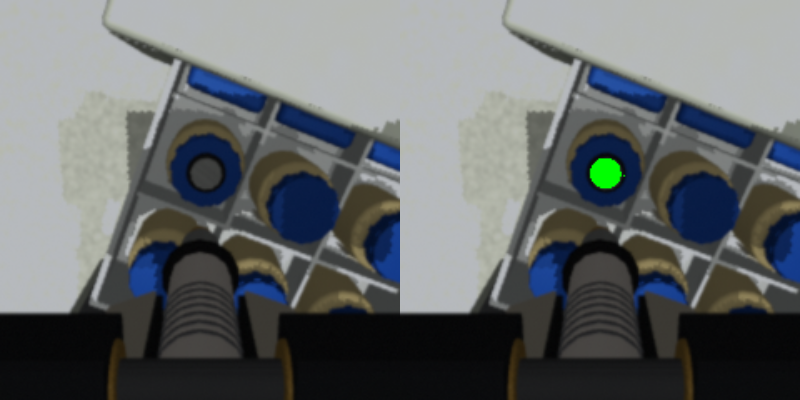

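The button at (206,173) in the left crop is clear of the wand, and the mask covers the whole disc. I'll cross-check it against the earlier frames with the same mask and with the fixed cameras.

Run:
```python
from h import *
def rep(n,p,P):
    near=np.hypot(P[...,0]-.647,P[...,1]-.226)<.035
    hsv=cv2.cvtColor(p,cv2.COLOR_RGB2HSV)
    top=near&(P[...,2]>.1475)&(P[...,2]<.155); lid=near&(P[...,2]>.139)&(P[...,2]<.155)&((hsv[...,1]>100)|top)
    for k,m in(("button",top),("lid",lid)):
        if m.sum()>8: e=cv2.minEnclosingCircle(P[m][:,:2].astype(np.float32));print(n,k,m.sum(),P[m].mean(0).round(4),"circ",np.round(e[0],4),round(e[1],4))
        else: print(n,k,m.sum())
c=get_calibration("wrist")
for t in("L1","L2","r1"):
    z=np.load(f"pics/{t}.npz");rep(t,z["p"],cloud(z["d"],c,z["T"]))
for n in("scene","top"):
    p,d,P,T,cc,o=look(n);np.savez(f"pics/{n}3.npz",p=p,d=d,T=T);rep(n,p,P)
```

```text
L1 button 248 [0.6469 0.2254 0.1494] circ [0.647  0.2254] 0.0092
L1 lid 1179 [0.6461 0.2254 0.1446] circ [0.6473 0.2255] 0.0215
L2 button 209 [0.6474 0.2256 0.1495] circ [0.647  0.2258] 0.0093
L2 lid 976 [0.6477 0.226  0.1447] circ [0.6474 0.2254] 0.0212
r1 button 273 [0.6482 0.2254 0.1494] circ [0.6485 0.2245] 0.0098
r1 lid 1289 [0.6488 0.2256 0.1448] circ [0.6479 0.2254] 0.0212
scene button 30 [0.6445 0.2196 0.1505] circ [0.6442 0.2157] 0.0153
scene lid 102 [0.6472 0.2175 0.1457] circ [0.6473 0.2221] 0.0209
top button 0
top lid 0
```

```bash
python3 -m crank '[{"fingers":-1,"tx":0,"ty":0.02,"tz":-0.2,"roll":0},{"fingers":-1,"tx":0,"ty":0.05,"tz":-0.5,"roll":0},{"fingers":-1,"tx":0,"ty":0.08,"tz":-0.75,"roll":0},{"fingers":-1,"tx":0,"ty":0.08,"tz":-0.81,"roll":0},{"fingers":-1,"tx":0.15,"ty":0.08,"tz":-0.81,"roll":0},{"fingers":-1,"tx":0.3,"ty":0.08,"tz":-0.81,"roll":0},{"fingers":-1,"tx":0.35,"ty":0.08,"tz":-0.81,"roll":0},{"fingers":-1,"tx":0.35,"ty":0.08,"tz":-0.81,"roll":0}]'
python3 rel.py r2; python3 tilt.py t8|head -6
```

```text
time: 22.1
tool_pos: [0.6491, 0.2243, 0.2842]
tool_rot: [0.213, 1.57, -2.617]
contact_force: [0.7, 1.2, -0.4]
opening: 0.0255
button 83 tool mean [ 0.1348 -0.0012 -0.0045] circle y,z [-0.001  -0.0005] r 0.0087 z world 0.1493 world [0.653  0.2268 0.1493]
lid 774 tool mean [ 0.1408 -0.0013 -0.0066] circle y,z [-0.0013  0.0002] r 0.0211 z world 0.1434 world [0.6549 0.2275 0.1434]
0.088 7 y -0.0042 0.0022 z -0.0094 -0.0085
0.096 51 y -0.0084 0.0064 z -0.0094 -0.0055
0.104 56 y -0.0103 0.0075 z -0.0093 -0.0035
0.112 2 y -0.0061 0.0015 z -0.0087 -0.008
0.12 11 y -0.0055 0.0026 z -0.0067 -0.005
0.128 77 y -0.0094 0.0074 z -0.0083 0.0013
0.136 237 y -0.0199 0.0171 z -0.0157 0.0088
[0.6491 0.2243 0.2842] 22.1 [ 0.7   1.17 -0.4 ]
577 at x=.04: y,z [-0.0013  0.0018] slope y,z [-0.004 -0.004] rms 0.0003
0.045 199 y -0.0142 0.0114 z min/max -0.0121 -0.0001
0.055 170 y -0.0142 0.0113 z min/max -0.0122 -0.0004
0.065 833 y -0.0177 0.025 z min/max -0.0599 0.0074
0.075 483 y -0.0199 0.025 z min/max -0.06 -0.0434
0.085 4 y -0.0034 0.0013 z min/max -0.0092 -0.0088
```

View pics/r2.png

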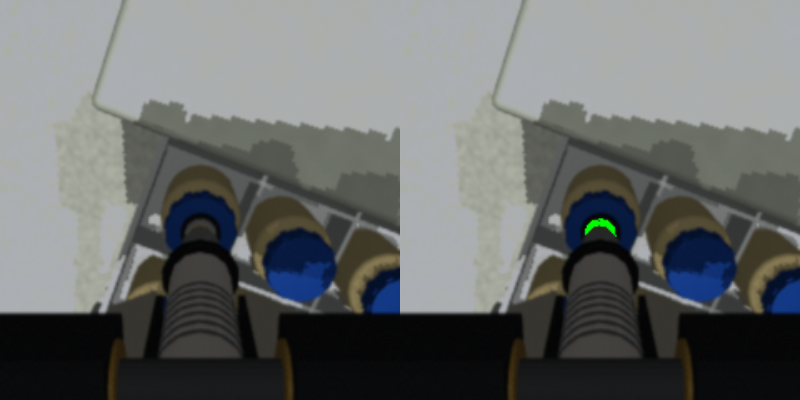

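```bash
cat > force.py <<'E'
from h import *
F=[];Z=[];C=[];B=[]
for i in range(12):
    p,d,P,T,c,o=look("wrist");F.append(o["contact_force"]);Z.append(o["tool_pos"])
    Tt=toolT(o);Q=(P-Tt[:3,3])@Tt[:3,:3];r=np.hypot(Q[...,1]+.0013,Q[...,2]-.0013)
    k=Q[(r>.0138)&(r<.0165)&(Q[...,0]>.05)&(Q[...,0]<.085)&(Q[...,2]<0.01)]
    C.append(np.percentile(k[:,0],[5,25,50,75]))
    b=P[(np.hypot(P[...,0]-.6485,P[...,1]-.2255)<.02)&(P[...,2]>.14)&(P[...,2]<.1472)];B.append(b[:,2].mean())
F=np.array(F);print("F",F.mean(0).round(2),"se",(F.std(0)/12**.5).round(2),"tcp",np.mean(Z,0).round(5),"collar top x",np.mean(C,0).round(4),"lid z",np.mean(B).round(4),"t",o["time"])
E
python3 force.py
```

```text
F [ 0.09  0.06 -0.96] se [0.18 0.13 0.11] tcp [0.64936 0.2243  0.28446] collar top x [0.0673 0.0679 0.0684 0.0688] lid z 0.1438 t 22.75
```

```bash
python3 -m crank '[{"fingers":-1,"tx":0.06,"ty":0,"tz":-0.01,"roll":0},{"fingers":-1,"tx":0.12,"ty":0,"tz":-0.01,"roll":0},{"fingers":-1,"tx":0.16,"ty":0,"tz":-0.01,"roll":0},{"fingers":-1,"tx":0.19,"ty":0,"tz":-0.01,"roll":0},{"fingers":-1,"tx":0.22,"ty":0,"tz":-0.01,"roll":0},{"fingers":-1,"tx":0.24,"ty":0,"tz":-0.01,"roll":0},{"fingers":-1,"tx":0.24,"ty":0,"tz":-0.01,"roll":0},{"fingers":-1,"tx":0.24,"ty":0,"tz":-0.01,"roll":0}]'
python3 force.py
```

```text
time: 23.8
tool_pos: [0.6497, 0.2244, 0.2749]
tool_rot: [2.665, 1.571, -0.165]
contact_force: [-0.4, 0.2, 0.3]
opening: 0.0257
F [-0.51 -0.08  1.4 ] se [0.11 0.11 0.17] tcp [0.64973 0.22442 0.27476] collar top x [0.0673 0.0679 0.0684 0.0688] lid z 0.1437 t 24.35
```

```bash
python3 -m crank '[{"fingers":-1,"tx":0.01,"ty":0,"tz":0,"roll":0},{"fingers":-1,"tx":0.02,"ty":0,"tz":0,"roll":0},{"fingers":-1,"tx":0.03,"ty":0,"tz":0,"roll":0},{"fingers":-1,"tx":0.035,"ty":0,"tz":0,"roll":0},{"fingers":-1,"tx":0.035,"ty":0,"tz":0,"roll":0},{"fingers":-1,"tx":0.035,"ty":0,"tz":0,"roll":0},{"fingers":-1,"tx":0.035,"ty":0,"tz":0,"roll":0},{"fingers":-1,"tx":0.035,"ty":0,"tz":0,"roll":0}]'
python3 force.py; python3 rel.py r3; python3 tilt.py t9|head -1
python3 - <<'E'
from h import *
p,d,P,T,c,o=look("scene");a=cv2.resize(p[80:240,290:500,::-1],(800,600));cv2.imwrite("pics/s4.png",a)
E
```

```text
time: 25.4
tool_pos: [0.6497, 0.2244, 0.2733]
tool_rot: [2.317, 1.571, -0.512]
contact_force: [-0.0, 1.0, 1.9]
opening: 0.0258
F [-0.46  0.29  1.83] se [0.13 0.16 0.11] tcp [0.64973 0.22442 0.27331] collar top x [0.0673 0.0679 0.0683 0.0688] lid z 0.1437 t 25.95
button 30 tool mean [ 0.1244 -0.0015 -0.0057] circle y,z [-0.0014 -0.0025] r 0.0077 z world 0.1488 world [0.6547 0.2275 0.1488]
lid 765 tool mean [ 0.1299 -0.0012 -0.0071] circle y,z [-0.0015  0.0011] r 0.0212 z world 0.1434 world [0.6561 0.2277 0.1434]
0.088 6 y -0.0066 0.0014 z -0.0089 -0.0078
0.096 49 y -0.0092 0.0064 z -0.0094 -0.0053
0.104 53 y -0.0103 0.0074 z -0.0097 -0.0034
0.112 7 y -0.0061 0.0032 z -0.0089 -0.0076
0.12 107 y -0.0128 0.0099 z -0.0156 0.003
0.128 662 y -0.0194 0.0195 z -0.016 0.0095
0.136 15 y -0.0187 0.0198 z -0.016 0.0025
[0.6497 0.2244 0.2733] 26.0 [ 0.26 -0.22  1.67]
558 at x=.04: y,z [-0.0013  0.0018] slope y,z [-0.004 -0.001] rms 0.0002
```

View pics/r3.png

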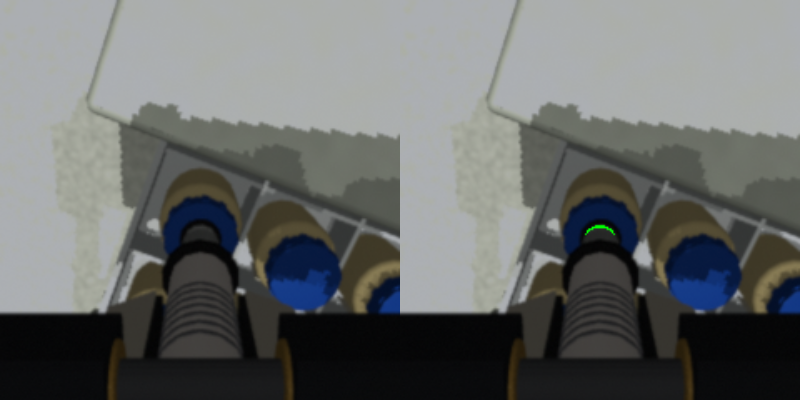

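View pics/s4.png

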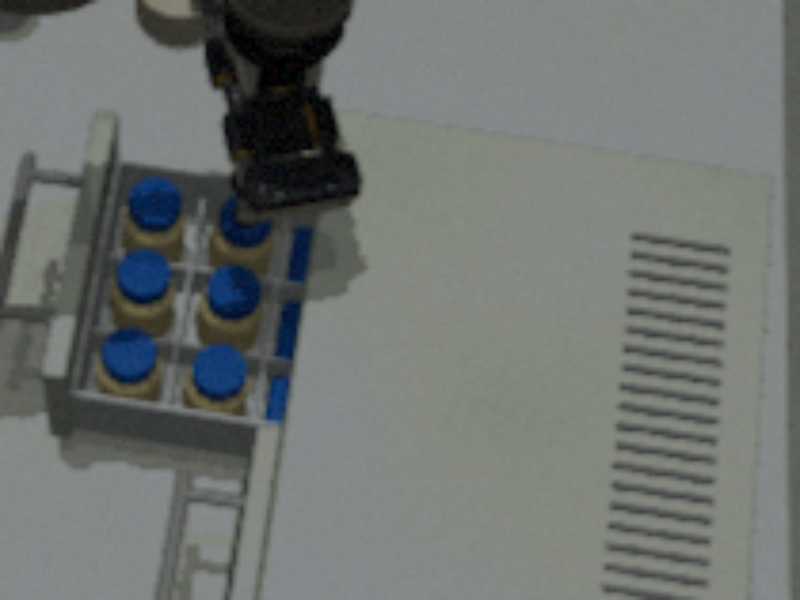

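Push is about 2.8 N, the wand is upright and its axis lines up with the lid. As a last check I'll compare the bar's position before and after the pull, from the saved pictures and the scene camera.

Run:
```python
from h import *
u=np.array([.9983,-.058]);v=np.array([.058,.9983]);o=np.array([.6857,.0395])
def bar(n,P,lo,hi,b0=.06,b1=.175):
    a=(P[...,:2]-o)@u;b=(P[...,:2]-o)@v
    m=(a>lo)&(a<hi)&(b>b0)&(b<b1)&(P[...,2]>.160)&(P[...,2]<.18)
    A=a[m];print(n,m.sum(),"mean a",A.mean().round(4),"mid",((np.percentile(A,3)+np.percentile(A,97))/2).round(4))
c=get_calibration("wrist")
z=np.load("pics/w1.npz");bar("w1 shut",cloud(z["d"],c,z["T"]),-.08,-.048,.11,.175)
for t in("L1","L2"):
    z=np.load(f"pics/{t}.npz");bar(t+" open",cloud(z["d"],c,z["T"]),-.24,-.205,.11,.175)
for n in("scene","top"):
    c=get_calibration(n);z=np.load(f"pics/{n}0.npz");bar(n+" shut",cloud(z["d"],c,c["pose"]),-.08,-.048,.07,.165)
    for i in range(2): bar(n+" now",look(n)[2],-.24,-.205,.07,.165)
    bar(n+" right now",look(n)[2],-.08,-.048,-.165,-.07); z=np.load(f"pics/{n}0.npz");bar(n+" right at start",cloud(z["d"],c,c["pose"]),-.08,-.048,-.165,-.07)
print(observe()["time"])
```

```text
w1 shut 1255 mean a -0.0615 mid -0.0616
L1 open 870 mean a -0.22 mid -0.2191
L2 open 765 mean a -0.2189 mid -0.22
scene shut 128 mean a -0.063 mid -0.063
scene now 125 mean a -0.222 mid -0.2224
scene now 124 mean a -0.222 mid -0.2223
scene right now 154 mean a -0.0631 mid -0.063
scene right at start 153 mean a -0.0631 mid -0.063
top shut 95 mean a -0.0617 mid -0.0611
top now 57 mean a -0.2209 mid -0.2208
top now 57 mean a -0.2209 mid -0.2208
top right now 101 mean a -0.0616 mid -0.0613
top right at start 98 mean a -0.0617 mid -0.0614
26.45
```

```bash
python3 -c "
from cell import *
print(hand_in())"
```

```text
the job is handed in; nothing more can be done
None
```

I pulled the left drawer out to its stop, took the wand from its stand, and handed the job in at about 26.5 s. At hand-in the wand was still held upright on the logger button of the bottle in the rear row, +y (left) column.

**Uprighting the wand:** it came out of the stand leaning 0.26 rad in the jaws and did not swing plumb under a light grip. I stood it upright by pressing its tip gently on clear bench and moving the gripper over it.

Last checks:
- **Press:** about 2.8 N, which puts the head about 5 mm in. The wand's height alone gives 4.5–5 mm.
- **Upright:** within about 0.005 rad.
- **Centring:** the wand axis and the lid centre agree to about 1 mm in the same wrist picture. Once pressed, only the edge of the button was visible, so this rests on the lid and on the full view of the button taken just before.
- **Drawers:** the left bar moved 159–160 mm between pictures. I felt a firm stop of about 15 N at 160 mm, so the drawer may sit up to 1 mm short of it after I released the handle. The right drawer has not moved.
- **Bottles:** all six in the drawer are standing.

**What disagreed:** the wrist camera shows the jaw centre line about 1.3 mm off, and different views put the button up to 2 mm apart. I therefore aligned the wand to the button within single wrist pictures instead of using absolute positions. I did not separately re-measure the other items on the bench.

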